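Index the inspection table to the next hole

TASK

The sampler cone lies on the indexing table for inspection and has to face its next position. With the fingertips press the table's spring plunger in until it is flush with its arm, push the arm by its upright fin anticlockwise (seen from above) with the plunger still in, and let the plunger spring back up in the very next hole so that the table is locked there. Do not pinch the fin or pick anything up: the cone stays lying in its seat on the table, and the timer and the tweezers beside it are left alone.

Things in the scene. Friction and masses are not known exactly. Their poses are not given: they have to be found in the camera images.
- index_base: fixed fixture: grey round drum with a round aluminium index plate, 190 mm across (foot 196 mm), plate top 46 mm above the bench. Origin: centre of its underside, on the vertical turning axis. 8 dark round 11 mm holes, 45 degrees apart, on a circle of 75 mm radius, joined by a narrow ring slot. +x points to the plunger's start hole. Position and yaw vary. A tall instrument stands behind it.
- index_table (a joint): angle of the turning table (rad): 0 in its start hole, growing anticlockwise seen from above; next hole at +0.785. Aluminium disc, 120 mm diameter, with a steel arm 34 mm wide reaching out over the index plate (along +x of index_base at 0); tops 60 mm above the bench. Stays where it is left (1.5 N at the plunger turns it); locked, with 0.5 mm play, while the plunger is up in a hole.
- plunger (a joint): travel of the spring plunger (m): 0 up, 0.009 pressed in flush with the arm (stop). Takes 3 N at first, 6.5 N fully in. Up in a hole it locks the table; more than 7 mm in, the table is free. Let go between holes it stays 7 mm in, running under the plate (the table still turns), and springs up by itself on reaching a hole, which locks the table again.
- plunger_top (a point): centre of the top of the plunger's round black head, 22 mm diameter, 75 mm from the turning axis on the end of the arm; it stands 9 mm proud of the arm, 69 mm above the bench, when up
- fin_face (a point): centre of the pushing face of the upright steel fin on the arm, on the anticlockwise side of the plunger; the flat face looks clockwise, to the plunger, and lies 15 mm from the plunger's axis. Fin 34 mm wide (along the arm), 6 mm thick, 36 mm tall from the arm's top; this point is 18 mm above the arm's top. Fixed to the arm, it turns with it. It must not be gripped between the fingers.
- next_hole (a point): mouth of the hole to go to, in the plate's top, 45 degrees anticlockwise of the start hole, 75 mm from the axis, 46 mm above the bench
- table_seat (a point): centre of the table's top, 60 mm above the bench, inside the low round rim (3 mm high, 50 mm inner diameter) in which the cone lies; turns with the table
- sampler_cone: loose flat metal cone, 48 mm diameter, 17 mm high, lying in the rim at the centre of the table; origin at the centre of its underside; rides round with the table
- bench_timer: loose white bench timer with three round keys, 62 x 66 x 18 mm, lying to the right of the fixture; origin at the centre of its underside; bystander
- tweezers: loose steel tweezers, 128 x 14 x 8 mm, lying to the left of the fixture; origin at the centre of the underside; bystander

How it is judged:
By the outcome, as a careful person would: the job done as asked, in the order asked, and still so for the second after the job is handed in, with the robot touching nothing.
It also fails if it takes over 45 s, if anything falls off the work surface, if the arm or the gripper's body presses on something with over 40 N, if the wrist force passes 120 N, or if a joint passes its speed limit or range.

ROBOT

A 6-joint arm with a two-finger parallel gripper is mounted at the origin on a cart in front of the work surface, level with it; the furniture and walls round the work are solid. World frame = base frame: x ahead of the robot, y to its left, z up, the work surface at z = 0. Lengths are in m, angles in rad, forces in N, time in s.
With the tool pointing down it reaches from about 0.3 to 0.85 m from the base axis. Payload 4.2 kg.
Tool frame: the origin (TCP) lies midway between the tips of the shut fingers; the grasp point (between the pads) lies 19 mm behind it; z points along the fingers, y is the line along which they close (so a half turn about z gives the same grasp; the last joint's range is limited). The gripper opens to 91 mm and grips with 3 to 60 N. Pads are 32 mm wide; open, the fingers measure 118 mm over their backs; the gripper's body (76 mm by 178 mm) begins 60 mm behind the grasp point.
Start: joints at [-1.141, 0.32, 1.565, -0, 1.257, -0.02], TCP at [0.25, -0.518, 0.214] pointing down, gripper open.
Joint ranges: [-3.11, 3.11], [-0.84, 2.01], [0.21, 2.61], [-1.34, 4.49], [0.05, 2.63], [-2.56, 2.56]. Speed limits (rad/s): [2.57, 2.57, 3.14, 3.14, 3.14, 3.14].

INTERFACE

Orientations are given as a rotation vector (axis times angle).
In Python, from workcell import sense, snapshot, close_job, regions_of gives the robot as it stands.
- The arm moves only by the tool carry_out, never from a script. Its argument "increments" is a list of rows, each an object of numbers: "claw": the gripper's target within -1 to 1 (fully open at 1, half-way at 0, shut at -1); "x", "y", "z": the shift along the tool's x, y, z in cm; "wx", "wy", "wz": the turn, a rotation vector about the tool's x, y, z in rad. A call has 1 to 10 rows; each row is the pose to reach, as a shift and turn from the pose commanded when the call began, along the tool's axes at that moment; what a row does not reach only later rows make up. A row lasts 1/8 s, in which the tool goes at most 62.5 mm and 10.7 degrees, less where a joint would pass 70% of its speed; a pose out of reach is approached as far as the arm can. A call with a gripper value outside its range is refused whole. The fingers move at their own pace and stop on an object; the grip force is fixed at half the most. Time passes only in rows, so rows that repeat a pose let the fingers close. It gives the time, the measured TCP pose, the force, the opening and the grip force at its end, in the units of the state.
- sense(): the state, without advancing time (a new reading comes with each control period).
- snapshot(name): name is "side" or "top" or "wrist"; returns a dict with "frame" (420x560x3 uint8, red, green, blue), "vfov" (degrees; the focal length in pixels is half the picture's height over the tangent of half this angle, whatever the lens; pixels are square), "cx", "cy" (the principal point, pixels), "rvec" (rotation vector, rad) and "tvec" (3), from world to camera coordinates, as OpenCV has them. Camera axes: x right, y down, z forward; pixel columns grow to the right and rows downward; lengths in m; the calibration is good to about 2 mm. A picture is of the moment at which its call begins. There is no depth.
- close_job(): hands the job in; it is judged then, once.
Trained networks look in a picture, given as the dict that the camera call returned (one of the last four; its "shot" number tells which), for a name from the list of things; names that differ only in an ending like _2 or _b are one class to them, and where a whole thing is asked for, a point or a joint stands for the part that bears it (a point fixed in the world has none). Each returns a list of dicts, best first, with "conf" (0 to 1); they miss things now and then, are a little off and sometimes report something else, mostly with a low value. They report only what shows in the picture. A call takes as long as a camera call.
- regions_of(picture, label): "region" (420x560 bool, what is visible of it) and "box" ([left, top, right, bottom] in pixels, round what is visible of it).
The state is a dict: "time": time; "joint_positions": joint angles; "joint_vel": joint speeds; "joint_torque": joint torques, N m; "ee_pos": TCP position; "tcp_rot": TCP orientation; "wrist_force": force on the tool from outside, world axes, zero at the start; "wrist_torque": the same for the moment, N m; "finger_gap": finger opening in m; "grasp_force": force on a finger pad.
Only numpy, scipy, OpenCV 4.12 (cv2) and the standard library are available. Lean on these libraries where they do the work, as an engineer would, in place of code of your own. Each camera call takes 0.05 s, during which the arm holds its last target. There are 200 camera calls.

## Working session

There is one attempt and no reset: what is moved stays moved. The work goes in short steps, Python scripts to look and compute and a tool call to move; the robot and the scene stay as the last step left them, time stands still between calls to the robot, and variables do not carry over. Pictures are saved under pics/ and viewed, at most 10 in all, crops included, and the job is handed in when it is done.

Besides the shell and the picture viewer there is one more tool, called after ">>>" as a command line: name --argument value ..., lists and objects as JSON in quotes. carry_out: Moves the arm, as the interface text tells. Its arguments: {"type":"object","properties":{"increments":{"type":"array"}},"required":["increments"]}

```bash
mkdir -p pics; ls; cat > h.py <<'E'
import numpy as np, cv2
from workcell import sense, snapshot, close_job, regions_of
def cam(p):
    R=cv2.Rodrigues(np.array(p["rvec"],float))[0]; t=np.array(p["tvec"],float)
    f=p["frame"].shape[0]/2/np.tan(np.radians(p["vfov"])/2)
    return R,t,f
def proj(p,X):
    R,t,f=cam(p); c=np.atleast_2d(X)@R.T+t
    return np.c_[f*c[:,0]/c[:,2]+p["cx"], f*c[:,1]/c[:,2]+p["cy"]]
def ray(p,uv,z):
    R,t,f=cam(p); d=R.T@np.array([(uv[0]-p["cx"])/f,(uv[1]-p["cy"])/f,1]); o=-R.T@t
    return o+d*(z-o[2])/d[2]
def save(p,n,rect=None,s=1):
    im=p["frame"][:,:,::-1]
    if rect: im=im[rect[1]:rect[3],rect[0]:rect[2]]
    cv2.imwrite("pics/"+n,cv2.resize(im,None,fx=s,fy=s,interpolation=cv2.INTER_CUBIC))
E
python3 - <<'E'
from h import *
s=sense(); print(s["time"],s["ee_pos"],s["tcp_rot"],s["finger_gap"])
P={n:snapshot(n) for n in("top","side")}
save(P["top"],"top.png",None,1.4); save(P["side"],"side.png",None,1.4)
for n,p in P.items():
    R,t,f=cam(p); print(n,"cam at",-R.T@t,"f",f)
    for l in["index_base","index_table","plunger_top","fin_face","sampler_cone","bench_timer","tweezers"]:
        for r in regions_of(p,l)[:2]:
            ys,xs=np.nonzero(r["region"]); print(n,l,round(r["conf"],2),r["box"],xs.mean().round(1),ys.mean().round(1),ray(p,(xs.mean(),ys.mean()),.06).round(3))
E
```

```text
pics
0.0 [ 0.24978403 -0.5173458   0.21311072] [-3.06078827e+00 -7.00227497e-01  5.73873770e-04] 0.09054743873494601
top cam at [0.29611483 0.13805506 1.02603316] f 502.8650570593112
top index_base 0.86 [180.9, 153.4, 278.1, 251.9] 228.4 203.0 [0.427 0.226 0.06 ]
top index_table 0.68 [187.0, 168.4, 257.3, 235.6] 223.4 203.4 [0.426 0.236 0.06 ]
top plunger_top 0.46 [188.9, 213.8, 198.9, 228.6] 193.7 221.0 [0.392 0.293 0.06 ]
top fin_face 0.57 [182.7, 171.2, 257.7, 236.3] 223.5 203.4 [0.426 0.235 0.06 ]
top sampler_cone 0.55 [213.8, 188.9, 237.3, 214.5] 226.7 200.2 [0.433 0.229 0.06 ]
top bench_timer 0.75 [382.0, 201.6, 427.4, 241.5] 404.3 220.5 [ 0.393 -0.114  0.06 ]
top tweezers 0.72 [148.0, 170.1, 163.9, 228.5] 154.9 202.1 [0.429 0.369 0.06 ]
side cam at [0.04862577 1.0078175  0.55825027] f 518.1996537358843
side index_base 0.68 [205.9, 225.0, 310.6, 300.1] 258.3 263.1 [0.4   0.296 0.06 ]
side index_base 0.32 [223.2, 225.5, 292.4, 277.3] 259.3 249.5 [0.42  0.252 0.06 ]
side index_table 0.59 [229.5, 228.5, 286.4, 274.9] 259.6 250.0 [0.419 0.253 0.06 ]
side plunger_top 0.6 [258.6, 257.2, 273.3, 268.6] 264.3 261.5 [0.393 0.286 0.06 ]
side fin_face 0.88 [226.4, 227.0, 292.0, 274.5] 259.7 250.3 [0.418 0.254 0.06 ]
side sampler_cone 0.61 [245.5, 235.2, 270.9, 249.6] 258.3 242.5 [0.433 0.229 0.06 ]
side sampler_cone 0.4 [231.5, 229.7, 289.7, 273.9] 259.2 249.8 [0.419 0.253 0.06 ]
side bench_timer 0.62 [322.0, 192.6, 349.2, 208.1] 333.8 200.7 [ 0.364 -0.017  0.06 ]
side tweezers 0.83 [183.6, 297.8, 243.8, 320.8] 214.8 308.4 [0.402 0.444 0.06 ]
```

```bash
python3 - <<'E'
from h import *
P={n:snapshot(n) for n in("top","side")}
a=P["top"]; b=P["side"]
ca=cv2.resize(a["frame"][140:265,130:300,::-1],(544,400),interpolation=cv2.INTER_CUBIC)
cv2.imwrite("pics/topc.png",ca)
save(b,"sidec.png",(170,190,330,310),4)
c=ray(a,(226.7,200.2),.066); 
for z in(.06,.069): print(ray(a,(193.7,221),z),ray(b,(264.3,261.5),z))
E
```

```text
[0.3922854 0.2925841 0.06     ] [0.39280673 0.2858763  0.06      ]
[0.39138943 0.29114444 0.069     ] [0.38658971 0.29891687 0.069     ]
```

View pics/top.png

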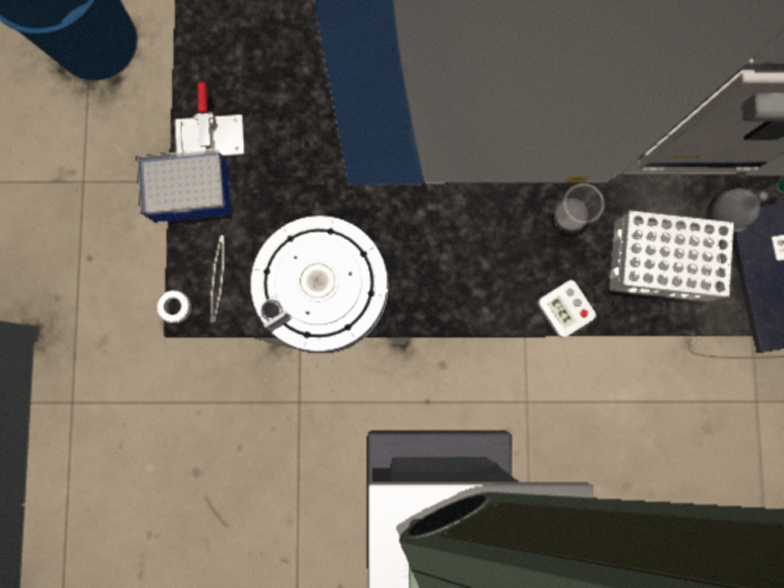

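View pics/side.png

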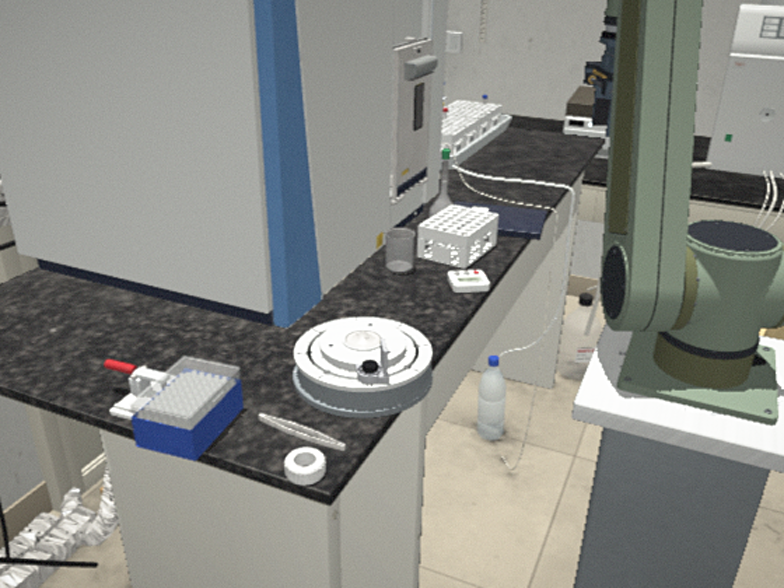

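View pics/topc.png

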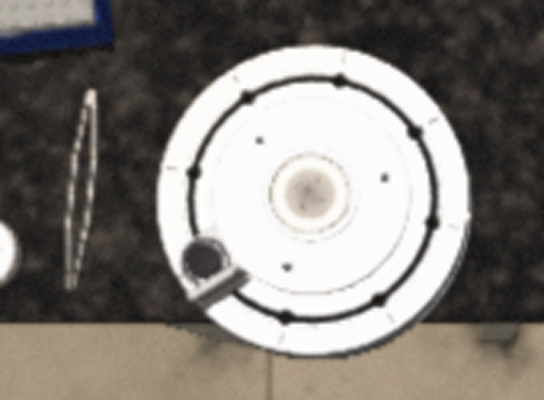

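View pics/sidec.png

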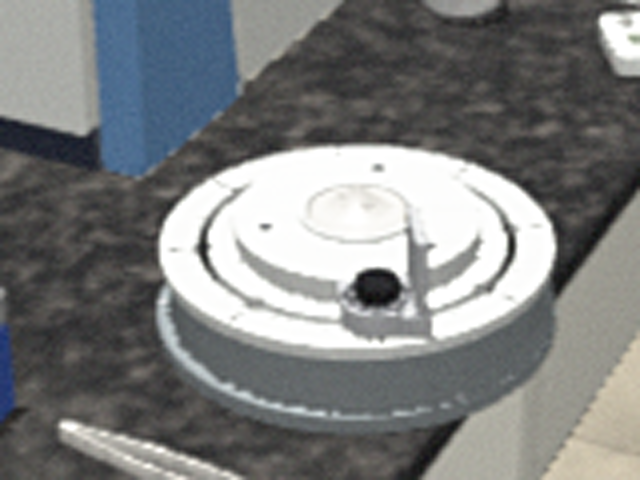

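The top crop shows the plate at about (313,200) and the black plunger head at (205,258). The fin is just anticlockwise of the head. Seven dark holes are visible, and the next one is at (285,317). The side view agrees. Next I fit the fixture pose from the holes.

```bash
cat >> h.py <<'E'
def fit(p):
    # fixture pose from dark ring/holes in the top view
    from scipy.optimize import least_squares
    h0=np.array([(247,97),(340,79),(415,132),(432,221),(378,299),(285,317),(194,173)])/3.2+[130,140]
    g=cv2.GaussianBlur(cv2.cvtColor(p["frame"],cv2.COLOR_RGB2GRAY).astype(float),(0,0),1.2)
    pts=[]
    for u,v in h0:
        x,y=int(round(u)),int(round(v)); w=255-g[y-3:y+4,x-3:x+4]; w=np.clip(w-np.percentile(w,60),0,None)
        yy,xx=np.mgrid[y-3:y+4,x-3:x+4]; pts.append(((w*xx).sum()/w.sum(),(w*yy).sum()/w.sum()))
    W=np.array([ray(p,q,.046)[:2] for q in pts]); 
    k=np.array([3,4,5,6,7,1,2])  # filled from order below
    c0=W.mean(0); a0=np.arctan2(*(W[5]-c0)[::-1])
    ang=np.arctan2(W[:,1]-c0[1],W[:,0]-c0[0]); k=np.round((ang-a0)/(np.pi/4))
    r=least_squares(lambda q:(q[:2]+.075*np.c_[np.cos(q[2]+k*np.pi/4),np.sin(q[2]+k*np.pi/4)]-W).ravel(),[*c0,a0])
    print("resid mm",(r.fun*1e3).round(1))
    return r.x[:2],r.x[2]-np.pi/4
E
python3 - <<'E'
from h import *
p=snapshot("top"); c,y=fit(p); print(c,np.degrees(y))
b=snapshot("side")
pl=np.array([*(c+.075*np.array([np.cos(y),np.sin(y)])),.069]); print("plunger",pl,proj(p,pl),proj(b,pl),"seat",proj(b,[*c,.06]),proj(p,[*c,.06]))
s=sense();R0=cv2.Rodrigues(np.array(s["tcp_rot"]))[0]; print(R0.round(3),s["joint_positions"])
t=y+np.pi/2-np.pi  # tool y line
print("target y dir deg",np.degrees(t), "now",np.degrees(np.arctan2(R0[1,1],R0[0,1])))
d=np.array([pl[0],pl[1],.2])-s["ee_pos"]; print("shift cm",R0.T@d*100)
E
```

```text
resid mm [ 0.1 -0.1  0.2  0.5  0.1 -0.1 -0.4  0.1 -0.  -0.  -0.1 -0.2  0.1 -0.1]
[0.43221235 0.22942395] 123.04878322446653
plunger [0.39131088 0.29228944 0.069     ] [[193.1010477  221.04178021]] [[263.52851534 259.1232018 ]] seat [[258.56738372 242.76891558]] [[226.59632053 200.46740831]]
[[ 0.901  0.435  0.   ]
 [ 0.435 -0.901 -0.   ]
 [-0.     0.    -1.   ]] [-1.14101616e+00  3.19573333e-01  1.56451334e+00 -3.70134069e-05
  1.25737642e+00 -2.00181428e-02]
target y dir deg 33.04878322446653 now -64.22780136045421
shift cm [ 47.95017553 -66.8092505    1.38818923]
```

>>> carry_out --increments '[{"x": 27.4,"y": -22.1,"z": 0,"wz": -0.6,"claw": -1},{"x": 27.4,"y": -22.1,"z": 0,"wz": -0.6,"claw": -1},{"x": 27.4,"y": -22.1,"z": 0,"wz": -0.6,"claw": -1},{"x": 27.4,"y": -22.1,"z": 0,"wz": -0.8,"claw": -1},{"x": 27.4,"y": -22.1,"z": 0,"wz": -1.0,"claw": -1},{"x": 48.2,"y": -66.8,"z": 1.4,"wz": -1.698,"claw": -1},{"x": 48.2,"y": -66.8,"z": 1.4,"wz": -1.698,"claw": -1},{"x": 48.2,"y": -66.8,"z": 1.4,"wz": -1.698,"claw": -1},{"x": 48.2,"y": -66.8,"z": 1.4,"wz": -1.698,"claw": -1},{"x": 48.2,"y": -66.8,"z": 1.4,"wz": -1.698,"claw": -1}]'

```text
invalid input
```

```bash
cat >> h.py <<'E'
C=np.array([.43221,.22942]); Y=np.radians(123.05)
def plan(rad,th,off,z,s=None):
    """shift(cm)/wz from current pose to: table angle th(deg), radius rad, tangential offset off (ccw +), height z"""
    s=s or sense(); R0=cv2.Rodrigues(np.array(s["tcp_rot"]))[0]; a=Y+np.radians(th)
    X=np.array([*(C+rad*np.array([np.cos(a),np.sin(a)])+off*np.array([-np.sin(a),np.cos(a)])),z])
    now=np.arctan2(R0[1,1],R0[0,1]); d=(a+np.pi/2-now+np.pi/2)%np.pi-np.pi/2
    return (R0.T@(X-s["ee_pos"])*100).round(2), round(-d,3)
def st():
    s=sense(); R=cv2.Rodrigues(np.array(s["tcp_rot"]))[0]
    print(s["time"],np.round(s["ee_pos"],4),"R",R.round(3).tolist(),"F",np.round(s["wrist_force"],1),"gap",round(s["finger_gap"],4),"q6",s["joint_positions"][5].round(2)); return s
E
python3 - <<'E'
from h import *
st(); print(plan(.075,0,-.003,.2))
E
```

```text
1.0 [ 0.25   -0.5178  0.214 ] R [[0.901, 0.435, 0.0], [0.435, -0.901, -0.0], [-0.0, 0.0, -1.0]] F [ 0.3 -0.1  0.4] gap 0.0911 q6 -0.02
(array([ 48.25, -66.85,   1.39]), np.float64(1.444))
```

>>> carry_out --increments '[{"x": 27.4,"y": -22.1,"z": 0,"wx": 0,"wy": 0,"wz": -0.6,"claw": -1},{"x": 27.4,"y": -22.1,"z": 0,"wx": 0,"wy": 0,"wz": -0.6,"claw": -1},{"x": 27.4,"y": -22.1,"z": 0,"wx": 0,"wy": 0,"wz": -0.6,"claw": -1},{"x": 27.4,"y": -22.1,"z": 0,"wx": 0,"wy": 0,"wz": -0.8,"claw": -1},{"x": 27.4,"y": -22.1,"z": 0,"wx": 0,"wy": 0,"wz": -1.0,"claw": -1},{"x": 48.2,"y": -66.8,"z": 1.4,"wx": 0,"wy": 0,"wz": -1.698,"claw": -1},{"x": 48.2,"y": -66.8,"z": 1.4,"wx": 0,"wy": 0,"wz": -1.698,"claw": -1},{"x": 48.2,"y": -66.8,"z": 1.4,"wx": 0,"wy": 0,"wz": -1.698,"claw": -1},{"x": 48.2,"y": -66.8,"z": 1.4,"wx": 0,"wy": 0,"wz": -1.698,"claw": -1},{"x": 48.2,"y": -66.8,"z": 1.4,"wx": 0,"wy": 0,"wz": -1.698,"claw": -1}]'

```text
time: 2.25
ee_pos: [0.3895, 0.0789, 0.206]
tcp_rot: [1.495, 2.761, 0.001]
wrist_force: [1.3, -0.2, 1.1]
finger_gap: 0.0005
grasp_force: 0.0
```

```bash
python3 - <<'E'
from h import *
st(); print(plan(.075,0,-.003,.15))
E
```

```text
2.25 [0.3895 0.0789 0.206 ] R [[-0.547, 0.837, 0.002], [0.837, 0.547, 0.0], [-0.001, 0.001, -1.0]] F [ 1.3 -0.2  1.1] gap 0.0005 q6 -0.41
(array([17.77, 12.1 ,  5.6 ]), np.float64(0.001))
```

>>> carry_out --increments '[{"x": 17.7,"y": 12.0,"z": 0.6,"wx": 0,"wy": 0,"wz": 0,"claw": -1},{"x": 17.7,"y": 12.0,"z": 0.6,"wx": 0,"wy": 0,"wz": 0,"claw": -1},{"x": 17.7,"y": 12.0,"z": 3.0,"wx": 0,"wy": 0,"wz": 0,"claw": -1},{"x": 17.7,"y": 12.0,"z": 5.6,"wx": 0,"wy": 0,"wz": 0,"claw": -1},{"x": 17.7,"y": 12.0,"z": 5.6,"wx": 0,"wy": 0,"wz": 0,"claw": -1},{"x": 17.7,"y": 12.0,"z": 5.6,"wx": 0,"wy": 0,"wz": 0,"claw": -1}]'

```text
time: 3.0
ee_pos: [0.3938, 0.2902, 0.1503]
tcp_rot: [1.497, 2.761, -0.0]
wrist_force: [-0.1, -0.0, 0.1]
finger_gap: 0.0004
grasp_force: 0.0
```

```bash
python3 - <<'E'
from h import *
st(); print(plan(.075,0,-.003,.085))
E
```

```text
3.0 [0.3938 0.2902 0.1503] R [[-0.545, 0.838, 0.0], [0.838, 0.545, -0.0], [-0.001, 0.0, -1.0]] F [-0.1 -0.   0.1] gap 0.0004 q6 0.04
(array([0.32, 0.2 , 6.53]), np.float64(0.0))
```

>>> carry_out --increments '[{"x": 0.32,"y": 0.2,"z": 4.0,"wx": 0,"wy": 0,"wz": 0,"claw": -1},{"x": 0.32,"y": 0.2,"z": 4.8,"wx": 0,"wy": 0,"wz": 0,"claw": -1},{"x": 0.32,"y": 0.2,"z": 4.8,"wx": 0,"wy": 0,"wz": 0,"claw": -1}]'

```text
time: 3.38
ee_pos: [0.3941, 0.2939, 0.1025]
tcp_rot: [1.499, 2.76, 0.001]
wrist_force: [-0.8, 0.5, 0.1]
finger_gap: 0.0006
grasp_force: 0.0
```

```bash
python3 - <<'E'
from h import *
st(); print(plan(.075,0,-.003,.085))
p=snapshot("side"); save(p,"s2.png",(170,150,330,300),4); 
e=np.array(sense()["ee_pos"]); a=Y
for n,X in dict(tcp=e,pl=[.3913,.2923,.069],fin=[*(C+.075*np.array([np.cos(a),np.sin(a)])+.015*np.array([-np.sin(a),np.cos(a)])),.096]).items(): print(n,((proj(p,X)-[170,150])*4).round())
w=snapshot("wrist"); save(w,"w2.png")
E
```

```text
3.375 [0.3941 0.2939 0.1025] R [[-0.544, 0.839, 0.001], [0.839, 0.544, 0.0], [-0.0, 0.001, -1.0]] F [-0.8  0.5  0.1] gap 0.0006 q6 0.04
(array([ 0.02, -0.02,  1.75]), np.float64(-0.001))
tcp [[366. 371.]]
pl [[374. 437.]]
fin [[408. 382.]]
```

View pics/s2.png

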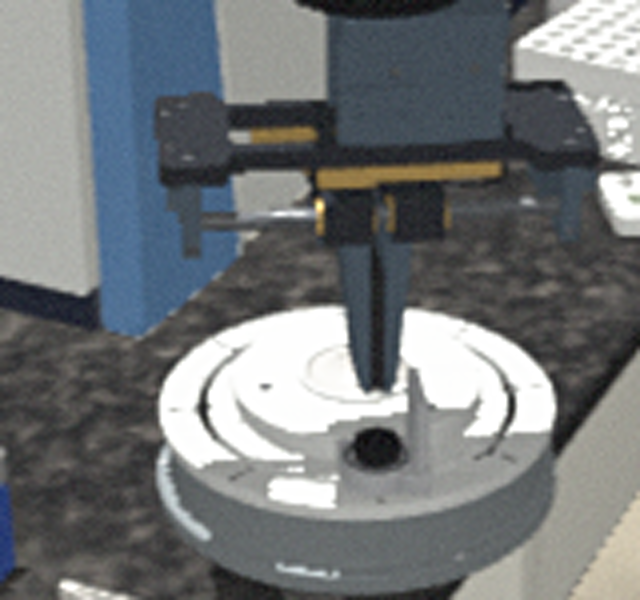

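View pics/w2.png

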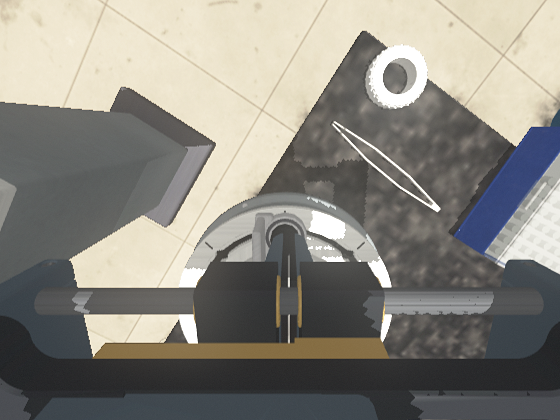

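The tapered tips sit above the head, slightly clockwise of its centre (tips at (378,390), head at (377,447)). The wrist view agrees, and the fin is clear. I'll descend and press.

>>> carry_out --increments '[{"x": 0,"y": -0.1,"z": 2.0,"wx": 0,"wy": 0,"wz": 0,"claw": -1},{"x": 0,"y": -0.1,"z": 3.3,"wx": 0,"wy": 0,"wz": 0,"claw": -1},{"x": 0,"y": -0.1,"z": 3.8,"wx": 0,"wy": 0,"wz": 0,"claw": -1},{"x": 0,"y": -0.1,"z": 3.8,"wx": 0,"wy": 0,"wz": 0,"claw": -1}]'

```text
time: 3.98
ee_pos: [0.393, 0.2941, 0.0642]
tcp_rot: [1.497, 2.761, 0.0]
wrist_force: [-0.0, -1.4, 4.1]
finger_gap: 0.0004
grasp_force: 2.3
```

```bash
python3 - <<'E'
from h import *
st(); print(plan(.075,0,-.002,.060))
E
```

```text
3.975 [0.393  0.2941 0.0642] R [[-0.546, 0.838, 0.001], [0.838, 0.546, 0.0], [-0.0, 0.0, -1.0]] F [-0.  -1.4  4.1] gap 0.0004 q6 0.04
(array([-0.05, -0.04,  0.42]), np.float64(0.0))
```

>>> carry_out --increments '[{"x": 0,"y": 0,"z": 0.3,"wx": 0,"wy": 0,"wz": 0,"claw": -1},{"x": 0,"y": 0,"z": 0.5,"wx": 0,"wy": 0,"wz": 0,"claw": -1},{"x": 0,"y": 0,"z": 0.5,"wx": 0,"wy": 0,"wz": 0,"claw": -1}]'

```text
time: 4.35
ee_pos: [0.3937, 0.2945, 0.0603]
tcp_rot: [1.497, 2.76, 0.004]
wrist_force: [-0.5, -1.7, 7.3]
finger_gap: 0.0005
grasp_force: 4.5
```

```bash
python3 - <<'E'
from h import *
st()
E
```

```text
4.35 [0.3937 0.2945 0.0603] R [[-0.546, 0.838, 0.003], [0.838, 0.546, 0.001], [-0.0, 0.003, -1.0]] F [-0.5 -1.7  7.3] gap 0.0005 q6 0.04
```

>>> carry_out --increments '[{"x": 0,"y": -0.1,"z": 0.12,"wx": 0,"wy": 0,"wz": 0,"claw": -1},{"x": 0,"y": -0.3,"z": 0.12,"wx": 0,"wy": 0,"wz": 0,"claw": -1},{"x": 0,"y": -0.5,"z": 0.12,"wx": 0,"wy": 0,"wz": 0,"claw": -1},{"x": 0,"y": -0.7,"z": 0.12,"wx": 0,"wy": 0,"wz": 0,"claw": -1}]'

```text
time: 4.85
ee_pos: [0.3903, 0.2923, 0.0602]
tcp_rot: [1.494, 2.758, 0.013]
wrist_force: [3.1, 0.3, 12.4]
finger_gap: 0.0004
grasp_force: 5.9
```

```bash
python3 - <<'E'
from h import *
s=st(); a=Y
d=np.array(s["ee_pos"])[:2]-C; print("rad",d@[np.cos(a),np.sin(a)],"off",d@[-np.sin(a),np.cos(a)])
F=np.array(s["wrist_force"])[:2]; print("Frad",F@[np.cos(a),np.sin(a)],"Ftan",F@[-np.sin(a),np.cos(a)])
E
```

```text
4.85 [0.3903 0.2923 0.0602] R [[-0.546, 0.838, 0.008], [0.838, 0.546, 0.005], [-0.0, 0.01, -1.0]] F [ 3.1  0.3 12.4] gap 0.0004 q6 0.04
rad 0.07553543181461005 off 0.0008177603072898719
Frad -1.487226734263139 Ftan -2.7506502772844574
```

```bash
python3 - <<'E'
import numpy as np
r,o=7.5,.38
for k in range(1,11):
    d=np.radians(2.5*k); print(2.5*k,round(r*(np.cos(d)-1)-o*np.sin(d),2),round(-(r*np.sin(d)+o*(np.cos(d)-1)),2),round(-d,3))
E
```

```text
2.5 -0.02 -0.33 -0.044
5.0 -0.06 -0.65 -0.087
7.5 -0.11 -0.98 -0.131
10.0 -0.18 -1.3 -0.175
12.5 -0.26 -1.61 -0.218
15.0 -0.35 -1.93 -0.262
17.5 -0.46 -2.24 -0.305
20.0 -0.58 -2.54 -0.349
22.5 -0.72 -2.84 -0.393
25.0 -0.86 -3.13 -0.436
```

>>> carry_out --increments '[{"x": -0.02,"y": -0.33,"z": 0,"wx": 0,"wy": 0,"wz": -0.044,"claw": -1},{"x": -0.06,"y": -0.65,"z": 0,"wx": 0,"wy": 0,"wz": -0.087,"claw": -1},{"x": -0.11,"y": -0.98,"z": 0,"wx": 0,"wy": 0,"wz": -0.131,"claw": -1},{"x": -0.18,"y": -1.3,"z": 0,"wx": 0,"wy": 0,"wz": -0.175,"claw": -1},{"x": -0.26,"y": -1.61,"z": 0,"wx": 0,"wy": 0,"wz": -0.218,"claw": -1},{"x": -0.35,"y": -1.93,"z": 0,"wx": 0,"wy": 0,"wz": -0.262,"claw": -1}]'

```text
time: 5.6
ee_pos: [0.3755, 0.2791, 0.0602]
tcp_rot: [1.121, 2.93, 0.012]
wrist_force: [0.4, 0.7, 13.9]
finger_gap: 0.0004
grasp_force: 6.8
```

```bash
cat >> h.py <<'E'
def polar(s):
    d=np.array(s["ee_pos"])[:2]-C; a=np.arctan2(d[1],d[0]); F=np.array(s["wrist_force"])[:2]
    print("rad",np.hypot(*d).round(4),"phi",np.degrees(a-Y).round(2),"Frad",(F@[np.cos(a),np.sin(a)]).round(1),"Ftan",(F@[-np.sin(a),np.cos(a)]).round(1))
E
python3 - <<'E'
from h import *
polar(st())
p=snapshot("top"); save(p,"t3.png",(130,140,300,265),3.2)
q=snapshot("side"); save(q,"s3.png",(170,150,330,300),4)
E
```

```text
5.6 [0.3755 0.2791 0.0602] R [[-0.745, 0.667, 0.007], [0.667, 0.745, 0.006], [-0.002, 0.009, -1.0]] F [ 0.4  0.7 13.9] gap 0.0004 q6 -0.23
rad 0.0754 phi 15.77 Frad 0.2 Ftan -0.8
```

View pics/s3.png

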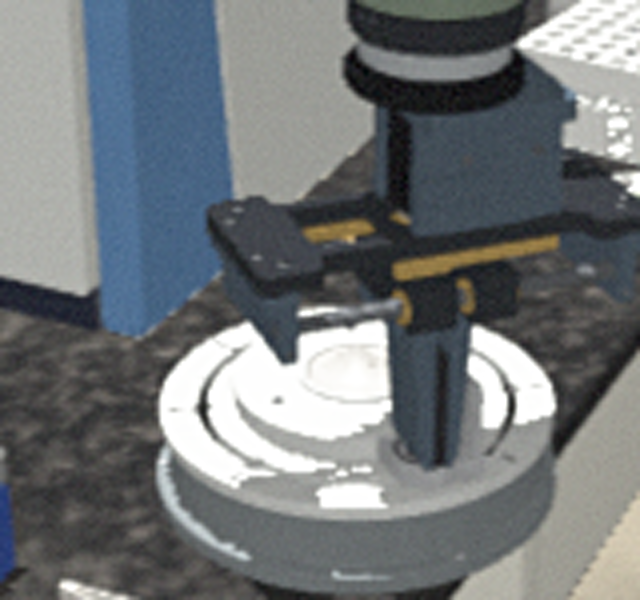

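The table turns with the tool. It may be carried by tip friction rather than by the fin, so I'll part the fingers slightly. The leading one then bears on the fin face while both still hold the plunger down.

>>> carry_out --increments '[{"x": 0,"y": 0,"z": 0,"wx": 0,"wy": 0,"wz": 0,"claw": -0.9},{"x": 0,"y": 0,"z": 0,"wx": 0,"wy": 0,"wz": 0,"claw": -0.78},{"x": 0,"y": 0,"z": 0,"wx": 0,"wy": 0,"wz": 0,"claw": -0.78}]'

```text
time: 6.08
ee_pos: [0.376, 0.2792, 0.0603]
tcp_rot: [1.122, 2.929, 0.013]
wrist_force: [2.1, 0.9, 12.5]
finger_gap: 0.0103
grasp_force: 6.4
```

```bash
python3 - <<'E'
from h import *
polar(st())
q=snapshot("side"); save(q,"s4.png",(170,150,330,300),4)
w=snapshot("wrist"); save(w,"w4.png")
E
```

```text
6.075 [0.376  0.2792 0.0603] R [[-0.744, 0.668, 0.008], [0.668, 0.744, 0.006], [-0.002, 0.009, -1.0]] F [ 2.1  0.9 12.5] gap 0.0103 q6 -0.23
rad 0.0751 phi 15.45 Frad -0.9 Ftan -2.1
```

View pics/s4.png

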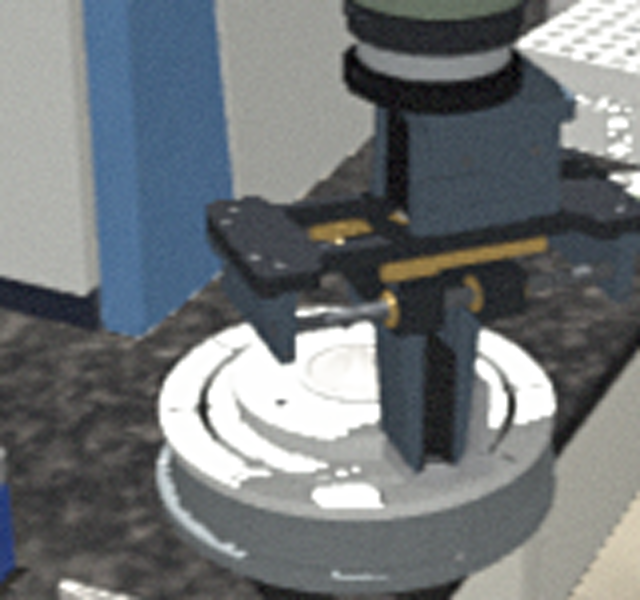

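The leading finger now sits against the fin (about x=472 in the crop). The tangential reaction rose to 2 N and the plunger is still down. I'll continue the arc.

>>> carry_out --increments '[{"x": -0.02,"y": -0.33,"z": 0,"wx": 0,"wy": 0,"wz": -0.044,"claw": -0.78},{"x": -0.06,"y": -0.65,"z": 0,"wx": 0,"wy": 0,"wz": -0.087,"claw": -0.78},{"x": -0.11,"y": -0.98,"z": 0,"wx": 0,"wy": 0,"wz": -0.131,"claw": -0.78},{"x": -0.18,"y": -1.3,"z": 0,"wx": 0,"wy": 0,"wz": -0.175,"claw": -0.78},{"x": -0.26,"y": -1.61,"z": 0,"wx": 0,"wy": 0,"wz": -0.218,"claw": -0.78},{"x": -0.35,"y": -1.93,"z": 0,"wx": 0,"wy": 0,"wz": -0.262,"claw": -0.78},{"x": -0.46,"y": -2.24,"z": 0,"wx": 0,"wy": 0,"wz": -0.305,"claw": -0.78},{"x": -0.58,"y": -2.54,"z": 0,"wx": 0,"wy": 0,"wz": -0.349,"claw": -0.78}]'

```text
time: 7.18
ee_pos: [0.3622, 0.2564, 0.0602]
tcp_rot: [0.596, 3.08, 0.01]
wrist_force: [-0.8, 2.8, 16.1]
finger_gap: 0.0103
grasp_force: 8.2
```

```bash
python3 - <<'E'
from h import *
polar(st())
q=snapshot("side"); save(q,"s5.png",(170,150,330,300),4)
p=snapshot("top")
for n,x in(("side",q),("top",p)):
  for r in regions_of(x,"plunger_top")[:2]: print(n,r["conf"],r["box"])
for th in(30,35,40,45):
    a=Y+np.radians(th);u=np.array([np.cos(a),np.sin(a)]);t=np.array([-u[1],u[0]])
    print(th,"fin outer top edge side-crop px",((proj(q,[[*(C+.092*u+k*t),z] for k in(.015,.021) for z in(.096,.06)])-[170,150])*4).round().tolist(),
      "arm end cw corner",((proj(q,[*(C+.092*u-.017*t),.06])-[170,150])*4).round().tolist())
E
```

```text
7.175 [0.3622 0.2564 0.0602] R [[-0.928, 0.373, 0.006], [0.373, 0.928, 0.006], [-0.003, 0.007, -1.0]] F [-0.8  2.8 16.1] gap 0.0103 q6 -0.6
rad 0.075 phi 35.86 Frad 1.8 Ftan -2.4
30 fin outer top edge side-crop px [[504.0, 373.0], [502.0, 442.0], [515.0, 369.0], [512.0, 437.0]] arm end cw corner [[447.0, 465.0]]
35 fin outer top edge side-crop px [[516.0, 366.0], [513.0, 435.0], [525.0, 362.0], [522.0, 430.0]] arm end cw corner [[463.0, 460.0]]
40 fin outer top edge side-crop px [[525.0, 359.0], [522.0, 427.0], [533.0, 354.0], [530.0, 422.0]] arm end cw corner [[477.0, 454.0]]
45 fin outer top edge side-crop px [[533.0, 352.0], [530.0, 419.0], [541.0, 346.0], [537.0, 414.0]] arm end cw corner [[491.0, 448.0]]
```

View pics/s5.png

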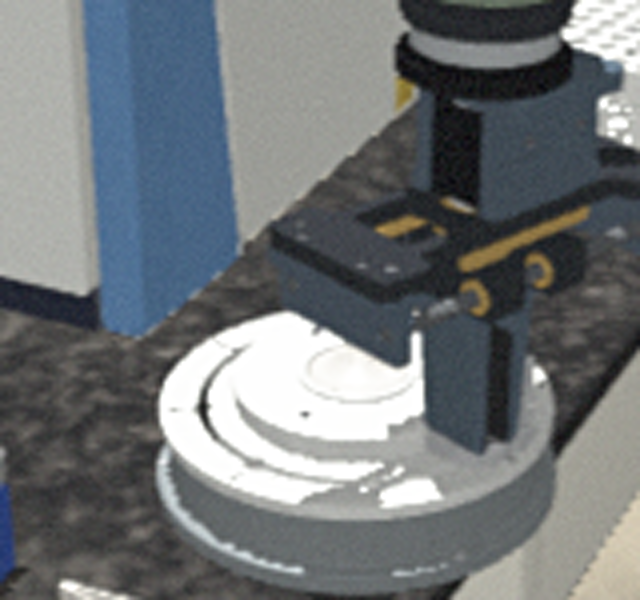

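The fin-side finger is at about (515,400), so the table is at roughly 36–38°. I'll go a little further, then lift clear and look.

>>> carry_out --increments '[{"x": -0.02,"y": -0.23,"z": 0,"wx": 0,"wy": 0,"wz": -0.03,"claw": -0.78},{"x": -0.05,"y": -0.46,"z": 0,"wx": 0,"wy": 0,"wz": -0.061,"claw": -0.78},{"x": -0.05,"y": -0.46,"z": 0,"wx": 0,"wy": 0,"wz": -0.061,"claw": -0.78},{"x": -0.05,"y": -0.43,"z": -0.8,"wx": 0,"wy": 0,"wz": -0.061,"claw": -0.78},{"x": -0.05,"y": -0.43,"z": -1.6,"wx": 0,"wy": 0,"wz": -0.061,"claw": -0.78},{"x": -0.05,"y": -0.43,"z": -1.6,"wx": 0,"wy": 0,"wz": -0.061,"claw": -0.78}]'

```text
time: 8.12
ee_pos: [0.3587, 0.2497, 0.0738]
tcp_rot: [0.503, 3.101, 0.0]
wrist_force: [0.1, -0.5, 0.1]
finger_gap: 0.01
grasp_force: 0.0
```

```bash
python3 - <<'E'
from h import *
polar(st())
q=snapshot("side"); save(q,"s6.png",(170,150,330,300),4)
E
```

```text
8.125 [0.3587 0.2497 0.0738] R [[-0.949, 0.316, 0.0], [0.316, 0.949, 0.0], [-0.0, 0.0, -1.0]] F [ 0.1 -0.5  0.1] gap 0.01 q6 -0.67
rad 0.0763 phi 41.52 Frad -0.2 Ftan 0.4
```

View pics/s6.png

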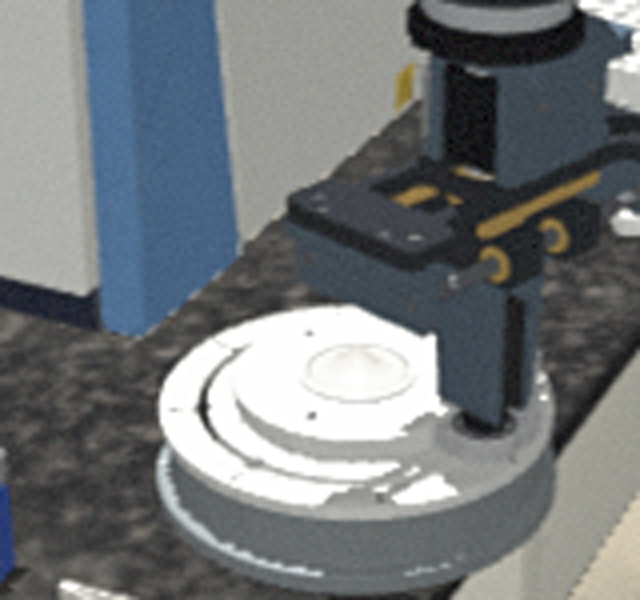

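The plunger is down (head at about (485,425)) and the table is short of the hole. I'll nudge the fin on with the tips raised.

>>> carry_out --increments '[{"x": -0.01,"y": -0.13,"z": 0,"wx": 0,"wy": 0,"wz": -0.017,"claw": -0.78},{"x": -0.03,"y": -0.26,"z": 0,"wx": 0,"wy": 0,"wz": -0.035,"claw": -0.78},{"x": -0.05,"y": -0.39,"z": 0,"wx": 0,"wy": 0,"wz": -0.052,"claw": -0.78}]'

```text
time: 8.55
ee_pos: [0.3578, 0.2459, 0.0732]
tcp_rot: [-0.421, -3.113, -0.0]
wrist_force: [-0.4, 1.9, -1.3]
finger_gap: 0.0103
grasp_force: 0.7
```

```bash
python3 - <<'E'
from h import *
polar(st())
E
```

```text
8.55 [0.3578 0.2459 0.0732] R [[-0.964, 0.266, -0.001], [0.266, 0.964, 0.0], [0.001, 0.0, -1.0]] F [-0.4  1.9 -1.3] gap 0.0103 q6 -0.73
rad 0.0762 phi 44.44 Frad 0.8 Ftan -1.8
```

>>> carry_out --increments '[{"x": -0.01,"y": -0.1,"z": -0.1,"wx": 0,"wy": 0,"wz": -0.013,"claw": -0.78},{"x": -0.02,"y": -0.2,"z": -0.1,"wx": 0,"wy": 0,"wz": -0.026,"claw": -0.78}]'

```text
time: 8.8
ee_pos: [0.3579, 0.2447, 0.0745]
tcp_rot: [0.382, 3.118, 0.003]
wrist_force: [-0.9, 5.9, -1.1]
finger_gap: 0.01
grasp_force: 2.8
```

```bash
python3 - <<'E'
from h import *
polar(st())
E
```

```text
8.8 [0.3579 0.2447 0.0745] R [[-0.97, 0.241, 0.0], [0.241, 0.97, 0.002], [0.0, 0.002, -1.0]] F [-0.9  5.9 -1.1] gap 0.01 q6 -0.76
rad 0.0759 phi 45.31 Frad 2.1 Ftan -5.6
```

The force jumped to 5.6 N and motion stopped, so it looks locked. I'll back off the fin, raise clear and check.

>>> carry_out --increments '[{"x": 0,"y": 0.4,"z": 0,"wx": 0,"wy": 0,"wz": 0,"claw": -0.78},{"x": 0,"y": 0.5,"z": 0,"wx": 0,"wy": 0,"wz": 0,"claw": -0.78},{"x": 0,"y": 0.5,"z": -5,"wx": 0,"wy": 0,"wz": 0,"claw": -0.78},{"x": 0,"y": 0.5,"z": -10,"wx": 0,"wy": 0,"wz": 0,"claw": -0.78},{"x": -12,"y": -6,"z": -15,"wx": 0,"wy": 0,"wz": 0,"claw": -0.78},{"x": -12,"y": -12,"z": -15,"wx": 0,"wy": 0,"wz": 0,"claw": -0.78},{"x": -12,"y": -18,"z": -15,"wx": 0,"wy": 0,"wz": 0,"claw": -0.78},{"x": -12,"y": -22,"z": -15,"wx": 0,"wy": 0,"wz": 0,"claw": -0.78},{"x": -12,"y": -22,"z": -15,"wx": 0,"wy": 0,"wz": 0,"claw": -0.78}]'

```text
time: 9.93
ee_pos: [0.4203, -0.0014, 0.2247]
tcp_rot: [-0.387, -3.118, 0.002]
wrist_force: [-0.4, 0.4, -0.4]
finger_gap: 0.0102
grasp_force: 0.0
```

```bash
python3 - <<'E'
from h import *
polar(st())
q=snapshot("side"); p=snapshot("top")
A=cv2.resize(q["frame"][190:310,170:330,::-1],(400,300),interpolation=cv2.INTER_CUBIC); B=cv2.resize(p["frame"][140:260,130:290,::-1],(400,300),interpolation=cv2.INTER_CUBIC)
cv2.imwrite("pics/end.png",np.hstack([A,B]))
for n,x in(("side",q),("top",p)):
  for l in("plunger_top","sampler_cone"):
    for r in regions_of(x,l)[:1]: print(n,l,round(r["conf"],2),r["box"],(np.array(r["box"][:2])+r["box"][2:])/2)
a=Y+np.pi/4; u=C+.075*np.array([np.cos(a),np.sin(a)])
for z in(.062,.069): print(z,proj(q,[*u,z]),proj(p,[*u,z]))
E
```

```text
9.925 [ 0.4203 -0.0014  0.2247] R [[-0.97, 0.244, -0.0], [0.244, 0.97, -0.001], [-0.0, -0.001, -1.0]] F [-0.4  0.4 -0.4] gap 0.0102 q6 -1.35
rad 0.2311 phi -216.0 Frad -0.4 Ftan -0.4
side plunger_top 0.43 [284.5, 250.1, 297.6, 260.7] [291.05 255.4 ]
side sampler_cone 0.74 [315.2, 191.7, 349.2, 208.7] [332.2 200.2]
top sampler_cone 0.84 [216.9, 187.2, 236.3, 211.8] [226.6 199.5]
0.062 [[290.45630126 254.26633283]] [[218.04470202 238.20896598]]
0.069 [[290.56510727 251.00947983]] [[217.64018582 237.97064019]]
```

View pics/end.png

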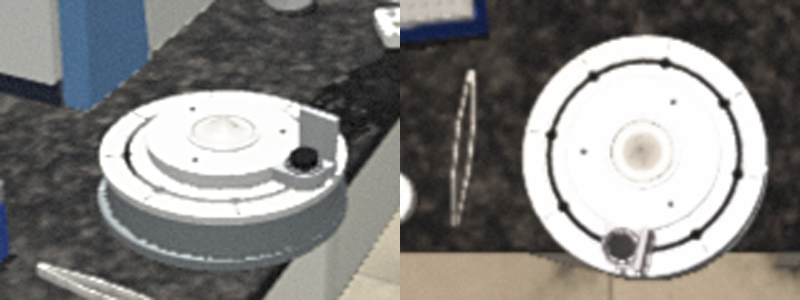

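The end picture shows the plunger head standing proud at the next hole: (303,158) in the left half and (622,245) in the right half. The offsets from the predicted position match those at the start. The cone is in its seat and the tweezers have not moved.

```bash
python3 -c "
from workcell import close_job; print(close_job())"
```

```text
the job is handed in; nothing more can be done
None
```

The table looks locked in the next hole, 45° anticlockwise, with the plunger back up, the cone in its seat and the tweezers unmoved, and the job is handed in; the timer was not rechecked, over the first 15° or so tip friction rather than the fin may have carried the arm, and I viewed 11 pictures, one over the limit of 10.

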